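Hang the last bracket on the jig tree

TASK

The loose steel bracket is the last of four to go on the turning jig tree for spraying. Turn the head of the tree until its one empty hook points to the front of the table, towards you, then hang the bracket by its large hole on that hook, so that it hangs freely behind the upturned tip with the hook still pointing to the front. Do not knock over the mug.

Things in the scene. Friction and masses are not known exactly. Their poses are not given: they have to be found in the camera images.
- bracket: loose steel angle bracket, 46 mm wide (y), 44 deep (x), 84 high (z), 0.2 to 0.35 kg, standing on its foot. Origin: centre of the foot's underside, z up. The 4 mm back plate is centred at x = +20 mm, square to x; the foot runs from there to x = -22 mm. Two flat gusset cheeks form the sides, outer faces at y = +-23 mm
- bracket_grip (a point): between the cheeks of the bracket at x = +9 mm, y = 0, 54 mm above its underside: a good place to grip across the cheeks (along y). At this height the cheeks reach from x = -5 to +22 mm; they taper from x = -22 mm at the bottom to x = +6 mm at their top, 80 mm up
- bracket_hole (a point): centre of the round 24 mm hole through the back plate of the bracket, at x = +20 mm, 62 mm above its underside; the hole's axis is the bracket's x axis
- tree: the jig tree: a blue round base 170 mm across (15 to 18 mm high), with a steel column 22 mm thick, which carries a turning head. Base and column do not move. Origin: centre of the underside of the base; the axes lie along the world's, so -x points to the front of the table
- head (a joint): turning of the head about the tree's vertical axis, rad, counterclockwise from above; 0 (or any whole turn) when the empty hook points to the front of the table (world -x). No stops, light friction (about 0.14 N m); it stays where it is left. It has four like hooks 90 degrees apart and can be turned either way by pushing a hook sideways
- head_centre (a point): point on the tree's axis at the height of the hooks' level part, 172 mm above the table; does not move. The blue hub here is 42 mm thick; its top is 196 mm above the table. The other three hooks carry brackets like the loose one, foot outwards, reaching to 125 mm from the axis and from 90 to 190 mm above the table; these can swing a little but not come off
- hook_seat (a point): on the centre line of the empty hook's level part, 80 mm from the axis, 172 mm above the table: where the bracket is to hang. Its x axis points from here to the tree's axis, z up. The hook is a round bar 6 mm thick, level from the hub out to 88 mm from the axis, then turned up to its tip
- hook_tip (a point): centre of the bar at the upturned end of the empty hook, 105 mm from the axis, 187 mm above the table (the very end is 3 mm further)
- mug: white dotted mug with a handle, 82 mm across, 91 mm high; bystander. Origin: centre of the underside
There are look-alikes about, which are no part of the job. Leave any brown look-alike of the bracket alone.

How it is judged:
By the outcome, as a careful person would: the job done as asked, in the order asked, and still so for the second after the job is handed in, with the robot touching nothing.
It also fails if it takes over 69 s, if anything falls off the work surface, if the arm or the gripper's body presses on something with over 40 N, if the wrist force passes 120 N, or if a joint passes its speed limit or range.

ROBOT

A 6-joint arm with a two-finger parallel gripper is mounted at the origin on a cart in front of the work surface, level with it; the furniture and walls round the work are solid. World frame = base frame: x ahead of the robot, y to its left, z up, the work surface at z = 0. Lengths are in m, angles in rad, forces in N, time in s.
With the tool pointing down it reaches from about 0.35 to 0.875 m from the base axis. Payload 15.5 kg.
Tool frame: the origin (TCP) lies midway between the tips of the shut fingers; the grasp point (between the pads) lies 19 mm behind it (bot.grip_depth is the distance from the TCP to the grasp point, in m); z points along the fingers, y is the line along which they close (so a half turn about z gives the same grasp; the last joint's range is limited). The gripper opens to 85 mm and grips with 20 to 120 N. Pads are 22 mm wide; open, the fingers measure 114 mm over their backs; the gripper's body (76 mm by 85 mm) begins 54 mm behind the grasp point. The pads swing forward as they close: fully open they stand 13 mm farther back than shut.
Start: joints at [1.054, 0.494, 1.345, -0, 1.302, -0.096], TCP at [0.256, 0.57, 0.231] pointing down, gripper open.
Joint ranges: [-2.91, 2.91], [-0.82, 2.16], [0.22, 2.67], [-1.22, 4.37], [0.12, 2.79], [-3.08, 3.08]. Speed limits (rad/s): [1.89, 1.89, 2.57, 3.01, 3.01, 3.01].

INTERFACE

Orientations are given as a unit quaternion [w, x, y, z].
In Python, from rig import bot, imaging gives the robot as it stands.
- The arm moves only by the tool apply_moves, never from a script. Its argument "deltas" is one flat list of numbers, 7 for each row, row after row: the turn, a rotation vector about the tool's x, y, z in degrees, then the shift along the tool's x, y, z in m, then the closure, from 0 (fully open) to 1 (shut). In form: [wx, wy, wz, dx, dy, dz, grip, wx, wy, wz, dx, dy, dz, grip, ...]. A call has 1 to 8 rows; each row is the pose to reach, as a shift and turn from the pose commanded when the call began, along the tool's axes at that moment; what a row does not reach only later rows make up. A row lasts 1/10 s, in which the tool goes at most 50 mm and 8.59 degrees, less where a joint would pass 70% of its speed; a pose out of reach is approached as far as the arm can. A call with a gripper value outside its range is refused whole. The fingers move at their own pace and stop on an object; "squeeze" is the grip in N (left out, the last holds). Time passes only in rows, so rows that repeat a pose let the fingers close. It gives the time, the measured TCP pose, the force, the opening and the grip force at its end, in the units of the state.
- bot.sense(): the state, without advancing time (a new reading comes with each control period).
- imaging.get_image(name): name is "side" or "top" or "wrist"; returns a dict with "image" (384x512x3 uint8, blue, green, red), "range_z" (384x512 float32, m along the optical axis (not along the pixel's ray), 0 where there is no reading), "fovy" (degrees; the focal length in pixels is half the picture's height over the tangent of half this angle, whatever the lens; pixels are square), "cx", "cy" (the principal point, pixels), "T" (4x4, takes a point from camera to world coordinates); the wrist camera has in their place "mount" (4x4, takes a point from camera to tool coordinates, whose origin is the TCP and whose axes are the flange's). Camera axes: x right, y up, looking along -z (the intrinsics and any distortion apply to the point x, -y, -z); pixel columns grow to the right and rows downward; lengths in m; the calibration is good to about 2 mm. The wrist camera is an equidistant fisheye: a pixel r from the principal point sees the ray r / f radians off the axis. A picture is of the moment at which its call begins: read the wrist's pose just before it.
- bot.sign_off(): hands the job in; it is judged then, once.
The state is a dict: "time": time; "joint_positions": joint angles; "dq": joint speeds; "joint_torque": joint torques, N m; "ee_pos": TCP position; "ee_rot": TCP orientation; "force": force on the tool from outside, world axes, zero at the start; "moment": the same for the moment, N m; "finger_gap": finger opening in m; "gripper_force": force on a finger pad.
Only numpy, scipy, OpenCV 4.12 (cv2) and the standard library are available. Lean on these libraries where they do the work, as an engineer would, in place of code of your own. Each camera call takes 0.05 s, during which the arm holds its last target. There are 200 camera calls.

## Working session

There is one attempt and no reset: what is moved stays moved. The work goes in short steps, Python scripts to look and compute and a tool call to move; the robot and the scene stay as the last step left them, time stands still between calls to the robot, and variables do not carry over. Pictures are saved under pics/ and viewed, at most 10 in all, crops included, and the job is handed in when it is done.

Besides the shell and the picture viewer there is one more tool, called after ">>>" as a command line: name --argument value ..., lists and objects as JSON in quotes. apply_moves: Moves the arm, as the interface text tells. Its arguments: {"type":"object","properties":{"deltas":{"type":"array"},"squeeze":{"type":"number"}},"required":["deltas"]}

```bash
ls; mkdir -p pics
cat > h.py <<'E'
from rig import bot, imaging
import numpy as np, cv2
from scipy.spatial.transform import Rotation as R
def cam(n):
    s=bot.sense(); d=imaging.get_image(n); d['s']=s; return d
def cloud(d):
    h,w=d['range_z'].shape; f=h/2/np.tan(np.radians(d['fovy']/2))
    v,u=np.mgrid[:h,:w]; z=d['range_z']
    return np.stack([(u-d['cx'])/f*z,-(v-d['cy'])/f*z,-z,np.ones_like(z)],-1)@d['T'].T[:,:3]
def toolT(s):
    T=np.eye(4); q=s['ee_rot']; T[:3,:3]=R.from_quat([q[1],q[2],q[3],q[0]]).as_matrix(); T[:3,3]=s['ee_pos']; return T
E
python3 - <<'E'
from h import *
for n in ['side','top']:
    d=cam(n); cv2.imwrite(f'pics/{n}0.png',d['image']); np.save(f'{n}0.npy',cloud(d)); print(n,d['fovy'],d['cx'],d['cy'],d['T'].round(3).tolist(), d.keys())
s=bot.sense(); print(toolT(s).round(3), s['time'],s['finger_gap'])
E
```

```text
pics
side 51.922106789551165 260.69642586388443 191.40873374522562 [[0.912, 0.14, -0.385, 0.214], [-0.409, 0.344, -0.845, -0.478], [0.014, 0.929, 0.371, 0.454], [0.0, 0.0, 0.0, 1.0]] dict_keys(['image', 'range_z', 'fovy', 'cx', 'cy', 'T', 's'])
top 52.99137526142217 259.87751419004115 185.64757293991957 [[-0.001, 0.999, -0.053, 0.474], [-1.0, -0.001, 0.01, 0.256], [0.01, 0.053, 0.999, 0.981], [0.0, 0.0, 0.0, 1.0]] dict_keys(['image', 'range_z', 'fovy', 'cx', 'cy', 'T', 's'])
[[-0.912  0.409 -0.001  0.256]
 [ 0.409  0.912 -0.001  0.57 ]
 [ 0.    -0.001 -1.     0.231]
 [ 0.     0.     0.     1.   ]] 0.1 0.0850205860172573
```

View pics/side0.png

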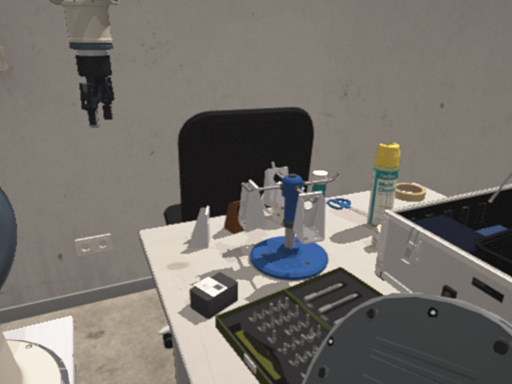

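View pics/top0.png

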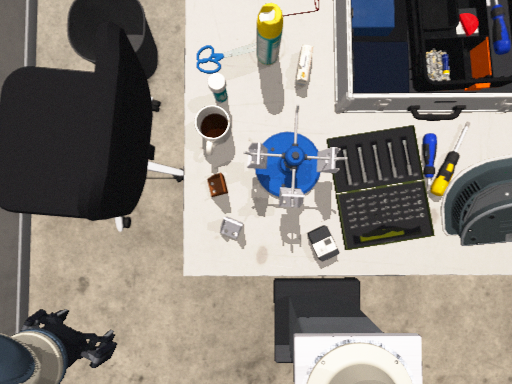

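The top view shows the tree hub at about (295,155), with the empty hook pointing to the far side (tip about (297,107)). The loose bracket is at (231,229), the brown look-alike at (218,184) and the mug at (213,124). The side view shows the bracket at (203,228) and the hook tip at about (337,178). The hook needs about half a turn.

Run:
```python
from h import *
P=np.load('top0.npy'); im=cv2.imread('pics/top0.png'); S=np.load('side0.npy')
hsv=cv2.cvtColor(im,cv2.COLOR_BGR2HSV)
def st(n,m,P=P):
    q=P[m]; print(n,len(q),'med',np.median(q,0).round(3),'lo',np.percentile(q,2,0).round(3),'hi',np.percentile(q,98,0).round(3))
blue=(hsv[...,0]>100)&(hsv[...,0]<125)&(hsv[...,1]>120)
v,u=np.mgrid[:384,:512]
reg=(abs(u-290)<45)&(abs(v-165)<45)
base=blue&reg&(P[...,2]<0.03)&(P[...,2]>.008)
st('base',base)
(c,r)=cv2.minEnclosingCircle(P[base][:,:2].astype(np.float32)[:,:2]); print(c,r)
st('hub',blue&reg&(P[...,2]>0.18))
br=(abs(u-231)<18)&(abs(v-229)<18)&(P[...,2]>.02)
st('br',br)
t=br&(P[...,2]>.07); print(cv2.minAreaRect(P[t][:,:2].astype(np.float32)),t.sum())
a=br; print(cv2.minAreaRect(P[a][:,:2].astype(np.float32)))
rr=reg&(P[...,2]>.12)
st('high',rr)
hk=(abs(u-297)<8)&(v<135)&(v>95)
for y in range(98,140,3):
    k=[(x,P[y,x].round(3).tolist()) for x in range(288,306) if P[y,x,2]>.12]; print(y,k[:4])
st('mug',(abs(u-213)<22)&(abs(v-124)<25)&(P[...,2]>.06))
st('brown',(abs(u-218)<14)&(abs(v-184)<14)&(P[...,2]>.02))
# side
hs=cv2.cvtColor(cv2.imread('pics/side0.png'),cv2.COLOR_BGR2HSV)
b2=(hs[...,0]>100)&(hs[...,0]<125)&(hs[...,1]>120)
st('hubside',b2&(S[...,2]>.15)&(abs(u-290)<20),S)
st('brside',(abs(u-203)<14)&(abs(v-228)<25)&(S[...,2]>.01)&(S[...,0]<.7),S)
cv2.imwrite('pics/c1.png',np.hstack([cv2.resize(im[190:265,190:265],(400,400),interpolation=2),cv2.resize(im[90:220,230:360],(400,400),interpolation=2)]))
```

```text
base 2170 med [0.567 0.182 0.016] lo [0.513 0.105 0.011] hi [0.656 0.246 0.022]
(0.5792851448059082, 0.17614595592021942) 0.08367803692817688
hub 282 med [0.577 0.179 0.189] lo [0.474 0.158 0.184] hi [0.598 0.256 0.981]
br 118 med [0.436 0.313 0.077] lo [0.402 0.256 0.024] hi [0.474 0.343 0.981]
((0.4533454477787018, 0.2989872097969055), (0.04715748503804207, 0.08329961448907852), 55.23097229003906) 65
((0.44534170627593994, 0.3036641478538513), (0.04984375089406967, 0.09982528537511826), 57.578651428222656)
high 1519 med [0.573 0.178 0.176] lo [0.474 0.095 0.123] hi [0.63  0.268 0.981]
98 []
101 []
104 [(294, [0.474, 0.256, 0.981]), (297, [0.686, 0.17, 0.19]), (298, [0.686, 0.168, 0.189])]
107 [(290, [0.474, 0.256, 0.981]), (296, [0.681, 0.172, 0.185]), (297, [0.68, 0.17, 0.189]), (298, [0.681, 0.168, 0.187])]
110 [(296, [0.676, 0.172, 0.182]), (297, [0.675, 0.17, 0.183])]
113 [(295, [0.671, 0.173, 0.176]), (296, [0.67, 0.171, 0.177]), (297, [0.671, 0.169, 0.172])]
116 [(295, [0.664, 0.173, 0.174]), (296, [0.665, 0.171, 0.174]), (297, [0.664, 0.169, 0.175])]
119 [(295, [0.658, 0.173
[... 233 characters left out ...]
8 [(294, [0.639, 0.175, 0.173]), (295, [0.638, 0.173, 0.176]), (296, [0.638, 0.171, 0.177])]
131 [(294, [0.632, 0.175, 0.174]), (295, [0.633, 0.173, 0.174]), (296, [0.632, 0.171, 0.174])]
134 [(294, [0.626, 0.175, 0.174]), (295, [0.626, 0.173, 0.174]), (296, [0.626, 0.171, 0.174])]
137 [(294, [0.619, 0.176, 0.176]), (295, [0.619, 0.174, 0.177]), (296, [0.62, 0.171, 0.175])]
mug 414 med [0.666 0.364 0.084] lo [0.611 0.32  0.062] hi [0.708 0.398 0.094]
brown 146 med [0.531 0.339 0.07 ] lo [0.497 0.321 0.022] hi [0.551 0.371 0.177]
hubside 329 med [0.569 0.16  0.179] lo [ 0.214 -0.478  0.152] hi [0.593 0.179 0.454]
brside 536 med [0.423 0.295 0.046] lo [0.396 0.286 0.011] hi [0.448 0.338 0.084]
```

View pics/c1.png

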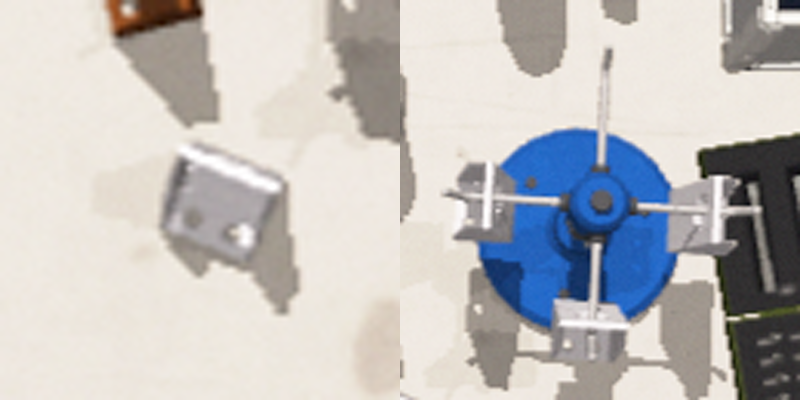

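The loose bracket has its back plate at the far side and is yawed about -21°. The tree axis is near (0.579, 0.1755) and the empty hook points to about -3°. My plan is to straddle the hook and lead it clockwise for half a turn. First I move to above the hook.

>>> apply_moves --deltas '[0, 0, -21, -0.526, -0.2, -0.03, 0.3, 0, 0, -21, -0.526, -0.2, -0.03, 0.3, 0, 0, -21, -0.526, -0.2, -0.03, 0.3, 0, 0, -21, -0.526, -0.2, -0.03, 0.3, 0, 0, -21, -0.526, -0.2, -0.03, 0.5, 0, 0, -21, -0.526, -0.2, -0.03, 0.5, 0, 0, -21, -0.526, -0.2, -0.03, 0.5, 0, 0, -21, -0.526, -0.2, -0.03, 0.5]' --squeeze 20

```text
time: 0.9
ee_pos: [0.5335, 0.2922, 0.252]
ee_rot: [-0.0, 0.028, 1.0, -0.0]
force: [0.7, 1.0, 0.1]
finger_gap: 0.0427
gripper_force: 0.0
```

>>> apply_moves --deltas '[0, 0, 0, -0.127, -0.113, -0.01, 0.5, 0, 0, 0, -0.127, -0.113, -0.01, 0.5, 0, 0, 0, -0.127, -0.113, -0.01, 0.5, 0, 0, 0, -0.127, -0.113, -0.01, 0.5, 0, 0, 0, -0.127, -0.113, -0.01, 0.5]'

```text
time: 1.4
ee_pos: [0.6546, 0.1717, 0.2615]
ee_rot: [-0.0, 0.029, 1.0, -0.0]
force: [-1.1, 0.1, -0.1]
finger_gap: 0.0425
gripper_force: 0.0
```

```bash
cat >> h.py <<'E'
def wcloud(d):
    h,w=d['range_z'].shape; f=h/2/np.tan(np.radians(d['fovy']/2))
    v,u=np.mgrid[:h,:w]; a=u-d['cx']; b=v-d['cy']; r=np.hypot(a,b)+1e-9; th=r/f; z=d['range_z']
    t=np.tan(np.minimum(th,1.5))*z
    T=toolT(d['s'])@d['mount']
    return np.stack([a/r*t,-b/r*t,-z,np.ones_like(z)],-1)@T.T[:,:3]
E
python3 - <<'E'
from h import *
d=cam('wrist'); cv2.imwrite('pics/w1.png',d['image']); P=wcloud(d); np.save('w1.npy',P)
s=d['s']; print(s['ee_pos'],s['joint_positions'],s['time'],d['fovy'],d['mount'].round(3).tolist())
d=cam('wrist')
E
```

```text
[0.6546224  0.17173912 0.26148742] [ 1.68557357e-01  5.45844211e-01  1.16359160e+00 -3.44690259e-04
  1.43241045e+00 -1.34378472e+00] 1.4 65.70646984690485 [[0.001, 0.952, 0.305, 0.078], [1.0, -0.001, 0.0, 0.001], [0.001, 0.305, -0.952, -0.142], [0.0, 0.0, 0.0, 1.0]]
```

View pics/w1.png

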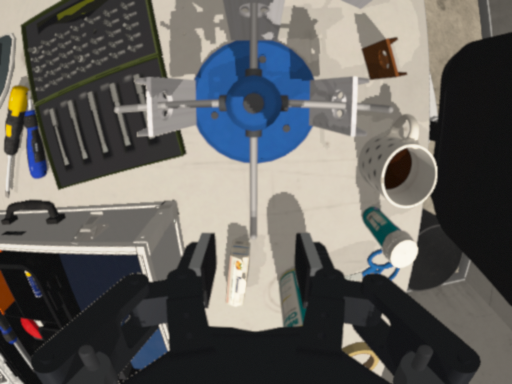

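The wrist view shows the empty hook running from the hub (253,105) down to its tip (253,235), centred between the fingers (about 205 and 297). The mug is well clear at (400,170). Next I refine the axis and hook direction.

Run:
```python
from h import *
P=np.load('w1.npy'); im=cv2.imread('pics/w1.png'); hsv=cv2.cvtColor(im,cv2.COLOR_BGR2HSV)
v,u=np.mgrid[:384,:512]
blue=(hsv[...,0]>100)&(hsv[...,0]<125)&(hsv[...,1]>120)&(abs(u-253)<70)&(v>35)&(v<170)
b=blue&(P[...,2]<.03)&(P[...,2]>0)
c=cv2.convexHull(P[b][:,:2].astype(np.float32)); print('base',cv2.minEnclosingCircle(c),np.median(P[b],0).round(4))
h=blue&(P[...,2]>.18); print('hub',h.sum(),cv2.minEnclosingCircle(P[h][:,:2].astype(np.float32)),np.median(P[h],0).round(4))
k=(abs(u-253)<7)&(v>135)&(v<238)&(P[...,2]>.15); q=P[k]; print(len(q))
for lo in np.arange(.6,.7,.01):
    m=(q[:,0]>lo)&(q[:,0]<lo+.01)
    if m.any(): print(lo.round(3),q[m].mean(0).round(4),q[m][:,2].max().round(3))
l=q[q[:,0]<.67]; print(np.polyfit(l[:,0],l[:,1],1),q[:,0].max())
```

```text
base ((0.5800277590751648, 0.17503094673156738), 0.08345428109169006) [0.5686 0.1786 0.0153]
hub 2127 ((0.5809096097946167, 0.17455366253852844), 0.021147578954696655) [0.5802 0.1754 0.1888]
727
0.6 [0.6076 0.1734 0.1753] 0.178
0.61 [0.615  0.173  0.1739] 0.175
0.62 [0.625  0.1724 0.1739] 0.176
0.63 [0.635  0.1718 0.1739] 0.176
0.64 [0.6449 0.1711 0.1739] 0.175
0.65 [0.6548 0.1706 0.174 ] 0.176
0.66 [0.665 0.17  0.174] 0.176
0.67 [0.6752 0.1693 0.1783] 0.184
0.68 [0.6828 0.169  0.1865] 0.19
[-0.06337496  0.21205094] 0.6861254817953444
```

Axis (0.580, 0.175), bar top at 0.175 and hook at -3.6° all agree with the given sizes. Now I descend astride the bar and narrow the fingers.

>>> apply_moves --deltas '[0, 0, 0, 0, -0.0014, 0.04, 0.5, 0, 0, 0, 0, -0.0014, 0.08, 0.5, 0, 0, 0, 0, -0.0014, 0.109, 0.5, 0, 0, 0, 0, -0.0014, 0.109, 0.7, 0, 0, 0, 0, -0.0014, 0.109, 0.82, 0, 0, 0, 0, -0.0014, 0.109, 0.82, 0, 0, 0, 0, -0.0014, 0.109, 0.82]'

```text
time: 2.2
ee_pos: [0.6537, 0.1732, 0.1551]
ee_rot: [0.001, 0.027, 1.0, 0.0]
force: [-0.7, -0.3, 0.3]
finger_gap: 0.0154
gripper_force: 0.0
```

>>> apply_moves --deltas '[0, 0, 7.5, 0.0006, -0.0098, 0, 0.82, 0, 0, 15, 0.0026, -0.0194, 0, 0.82, 0, 0, 22.5, 0.0057, -0.0287, 0, 0.82, 0, 0, 30, 0.01, -0.0375, 0, 0.82, 0, 0, 37.5, 0.0155, -0.0457, 0, 0.82, 0, 0, 45, 0.022, -0.053, 0, 0.82, 0, 0, 52.5, 0.0293, -0.0595, 0, 0.82, 0, 0, 60, 0.0375, -0.065, 0, 0.82]'

```text
time: 3.0
ee_pos: [0.6127, 0.1097, 0.1546]
ee_rot: [0.001, 0.526, 0.85, 0.001]
force: [1.7, 1.1, 0.1]
finger_gap: 0.0157
gripper_force: 1.0
```

>>> apply_moves --deltas '[0, 0, 7.5, 0.0006, -0.0098, 0, 0.82, 0, 0, 15, 0.0026, -0.0194, 0, 0.82, 0, 0, 22.5, 0.0057, -0.0287, 0, 0.82, 0, 0, 30, 0.01, -0.0375, 0, 0.82, 0, 0, 37.5, 0.0155, -0.0457, 0, 0.82, 0, 0, 45, 0.022, -0.053, 0, 0.82, 0, 0, 52.5, 0.0293, -0.0595, 0, 0.82, 0, 0, 60, 0.0375, -0.065, 0, 0.82]'

```text
time: 3.8
ee_pos: [0.5377, 0.1142, 0.1545]
ee_rot: [0.001, 0.881, 0.473, 0.001]
force: [3.1, 0.3, -0.8]
finger_gap: 0.0155
gripper_force: 0.9
```

>>> apply_moves --deltas '[0, 0, 7.5, 0.0006, -0.0098, 0, 0.82, 0, 0, 15, 0.0026, -0.0194, 0, 0.82, 0, 0, 22.5, 0.0057, -0.0287, 0, 0.82, 0, 0, 30, 0.01, -0.0375, 0, 0.82, 0, 0, 37.5, 0.0155, -0.0457, 0, 0.82, 0, 0, 45, 0.022, -0.053, 0, 0.82, 0, 0, 52, 0.0288, -0.059, 0, 0.82, 0, 0, 56.5, 0.033, -0.0615, 0, 0.82]'

```text
time: 4.6
ee_pos: [0.5041, 0.1759, 0.1544]
ee_rot: [-0.0, 1.0, 0.001, 0.001]
force: [-1.0, -1.8, 0.5]
finger_gap: 0.0153
gripper_force: 0.8
```

>>> apply_moves --deltas '[0, 0, 0, 0, 0, 0, 1, 0, 0, 0, 0, 0, 0, 1, 0, 0, 0, 0, 0, 0, 1, 0, 0, 0, 0, 0, 0, 1]'

```text
time: 5.0
ee_pos: [0.504, 0.1752, 0.1541]
ee_rot: [-0.0, 1.0, 0.004, 0.001]
force: [-2.6, 0.1, 8.3]
finger_gap: 0.005
gripper_force: 19.7
```

>>> apply_moves --deltas '[0, 0, 0, 0, 0, 0, 0.5, 0, 0, 0, 0, 0, 0, 0.5, 0, 0, 0, 0, 0, 0, 0.5, 0, 0, 0, 0, 0, -0.04, 0.5, 0, 0, 0, 0, 0, -0.08, 0.5, 0, 0, 0, 0, 0, -0.1, 0.5]'

```text
time: 5.6
ee_pos: [0.5044, 0.1754, 0.2562]
ee_rot: [-0.0, 1.0, 0.003, 0.002]
force: [1.0, -1.0, -0.7]
finger_gap: 0.0428
gripper_force: 0.0
```

>>> apply_moves --deltas '[0, 0, 8, -0.02, -0.04, 0, 0.3, 0, 0, 16, -0.04, -0.08, 0, 0.1, 0, 0, 21, -0.06, -0.11, 0, 0, 0, 0, 21, -0.07, -0.12, 0.02, 0, 0, 0, 21, -0.07, -0.12, 0.04, 0, 0, 0, 21, -0.07, -0.12, 0.04, 0]'

```text
time: 6.2
ee_pos: [0.4314, 0.2946, 0.2113]
ee_rot: [0.001, 0.984, -0.179, -0.001]
force: [0.4, -0.4, 0.2]
finger_gap: 0.085
gripper_force: 0.0
```

Run:
```python
from h import *
d=cam('wrist'); cv2.imwrite('pics/w2.png',d['image']); P=wcloud(d); np.save('w2.npy',P)
s=d['s']; print(s['ee_pos'],s['joint_positions'],s['time'])
t=cam('top'); cv2.imwrite('pics/top2.png',t['image']); Q=cloud(t); np.save('top2.npy',Q)
```

```text
[0.43135135 0.29463012 0.21126078] [ 4.84949844e-01  3.74417325e-01  1.62001451e+00 -7.08299877e-05
  1.15091650e+00  2.41478272e+00] 6.2
```

View pics/w2.png

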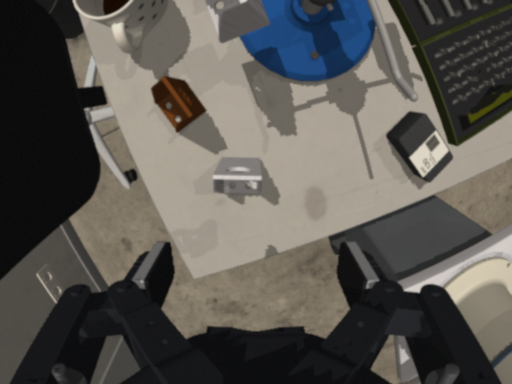

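The wrist view shows the bracket at (238,175), its bright plate top edge at about v=178. It is nearly square to the tool. The empty hook is at (400,90), hanging clear.

Run:
```python
from h import *
from numpy import *
P=load('w2.npy'); v,u=mgrid[:384,:512]
m=(abs(u-238)<35)&(abs(v-175)<30)&(P[...,2]>.012)&(P[...,2]<.12)
q=P[m]; print('all',len(q),q.min(0).round(3),q.max(0).round(3))
def rect(q,n):
    c,s,a=cv2.minAreaRect((q[:,:2]*1000).astype(float32)); print(n,len(q),round_(c,1),round_(s,1),round(a,1),'z',percentile(q[:,2],[2,50,98]).round(4))
rect(q,'all'); rect(q[q[:,2]>.079],'top'); rect(q[q[:,2]>.03],'>.03')
Q=load('top2.npy')
t=Q[(abs(u-231)<18)&(abs(v-229)<18)&(Q[...,2]>.075)&(Q[...,2]<.1)]
if len(t)>10: rect(t,'topcam')
# head check from top cam
k=Q[(Q[...,2]>.165)&(Q[...,2]<.2)&(Q[...,0]<.54)&(Q[...,0]>.46)&(abs(Q[...,1]-.175)<.02)]
print(len(k),polyfit(k[:,0],k[:,1],1), k[:,0].min(), median(k,0))
# wrist hook
k=P[(P[...,2]>.165)&(P[...,2]<.2)&(P[...,0]<.555)&(P[...,0]>.46)&(abs(P[...,1]-.175)<.02)]
print(len(k),polyfit(k[:,0],k[:,1],1), k[:,0].min(), median(k,0), polyval(polyfit(k[:,0],k[:,1],1),[.5,.58]))
```

```text
all 1094 [0.397 0.288 0.012] [0.451 0.344 0.086]Traceback (most recent call last):
  File "<stdin>", line 8, in <module>
  File "<stdin>", line 7, in rect
NameError: name 'round_' is not defined. Did you mean: 'round'?
```

Run:
```python
from h import *
from numpy import *
P=load('w2.npy'); v,u=mgrid[:384,:512]
m=(abs(u-238)<35)&(abs(v-175)<30)&(P[...,2]>.012)&(P[...,2]<.12)
q=P[m]
def rect(q,n):
    c,s,a=cv2.minAreaRect((q[:,:2]*1000).astype(float32)); print(n,len(q),array(c).round(1),array(s).round(1),round(a,1),'z',percentile(q[:,2],[2,50,98]).round(4))
rect(q,'all'); rect(q[q[:,2]>.079],'top'); rect(q[q[:,2]>.03],'>.03')
Q=load('top2.npy')
t=Q[(abs(u-231)<18)&(abs(v-229)<18)&(Q[...,2]>.075)&(Q[...,2]<.1)]
if len(t)>10: rect(t,'topcam')
for P in (Q,P):
    k=P[(P[...,2]>.165)&(P[...,2]<.2)&(P[...,0]<.545)&(P[...,0]>.46)&(abs(P[...,1]-.175)<.02)]
    if len(k)>9: f=polyfit(k[:,0],k[:,1],1); print(len(k),f, k[:,0].min(), median(k,0), polyval(f,[.5,.58]))
```

```text
all 1094 [423.5 316.7] [46.8 41. ] 67.8 z [0.0151 0.0597 0.0842]
top 329 [434.2 312.2] [46.7 17.6] 67.1 z [0.0791 0.083  0.0846]
>.03 914 [427.7 314.8] [46.8 32.2] 68.7 z [0.0326 0.0722 0.0842]
84 [-0.02617195  0.19021094] 0.47192613225576163 [0.50956547 0.17655874 0.17581204] [0.17712497 0.17503122]
986 [-0.0142003   0.18408802] 0.4733487482387745 [0.50576289 0.17721986 0.17426785] [0.17698787 0.17585184]
```

The bracket origin is (0.422, 0.317) with yaw -22.3° and top at 0.084, which matches the sizes given. The hook points to the front within about 1°. Going down to the bracket in two steps.

>>> apply_moves --deltas '[0, 0, 1.7, -0.0077, -0.0174, 0.03, 0, 0, 0, 1.7, -0.0077, -0.0174, 0.065, 0, 0, 0, 1.7, -0.0077, -0.0174, 0.09, 0, 0, 0, 1.7, -0.0077, -0.0174, 0.09, 0, 0, 0, 1.7, -0.0077, -0.0174, 0.09, 0]'

```text
time: 6.8
ee_pos: [0.4326, 0.3139, 0.1243]
ee_rot: [-0.0, 0.981, -0.194, 0.0]
force: [0.4, 0.6, 0.9]
finger_gap: 0.085
gripper_force: 0.0
```

>>> apply_moves --deltas '[0, 0, 0, -0.002, 0.001, 0.03, 0, 0, 0, 0, -0.002, 0.001, 0.06, 0, 0, 0, 0, -0.002, 0.001, 0.08, 0, 0, 0, 0, -0.002, 0.001, 0.094, 0, 0, 0, 0, -0.002, 0.001, 0.094, 0, 0, 0, 0, -0.002, 0.001, 0.094, 0]'

```text
time: 7.4
ee_pos: [0.4307, 0.3142, 0.0307]
ee_rot: [-0.001, 0.981, -0.194, 0.001]
force: [0.1, 0.2, 0.3]
finger_gap: 0.0853
gripper_force: 0.0
```

>>> apply_moves --deltas '[0, 0, 0, 0, 0, 0, 0.3, 0, 0, 0, 0, 0, 0, 0.5, 0, 0, 0, 0, 0, 0, 0.7, 0, 0, 0, 0, 0, 0, 0.7, 0, 0, 0, 0, 0, 0, 0.7, 0, 0, 0, 0, 0, 0, 0.7]' --squeeze 40

```text
time: 8.0
ee_pos: [0.4299, 0.3138, 0.03]
ee_rot: [-0.0, 0.981, -0.194, 0.0]
force: [-1.5, -2.9, 13.4]
finger_gap: 0.0463
gripper_force: 35.4
```

>>> apply_moves --deltas '[0, 0, 0, 0, 0, -0.03, 0.7, 0, 0, 0, 0, 0, -0.07, 0.7, 0, 0, 0, 0, 0, -0.11, 0.7, 0, 0, -6, 0.013, 0.032, -0.125, 0.7, 0, 0, -12, 0.026, 0.065, -0.125, 0.7, 0, 0, -18, 0.039, 0.1, -0.125, 0.7, 0, 0, -22.4, 0.0513, 0.127, -0.125, 0.7, 0, 0, -22.4, 0.0513, 0.127, -0.125, 0.7]'

```text
time: 8.8
ee_pos: [0.4282, 0.174, 0.1544]
ee_rot: [0.0, 1.0, 0.001, -0.0]
force: [0.3, 0.8, -1.7]
finger_gap: 0.0462
gripper_force: 38.3
```

>>> apply_moves --deltas '[0, 0, 0, 0, 0, 0, 0.7, 0, 0, 0, 0, 0, 0, 0.7]'

```text
time: 9.0
ee_pos: [0.4288, 0.1773, 0.1542]
ee_rot: [-0.0, 1.0, -0.0, 0.0]
force: [0.1, 0.3, -1.7]
finger_gap: 0.0458
gripper_force: 38.3
```

Run:
```python
from h import *
d=cam('wrist'); np.save('w3.npy',wcloud(d)); t=cam('side'); np.save('s3.npy',cloud(t))
cv2.imwrite('pics/w3i.png',d['image']); cv2.imwrite('pics/s3i.png',t['image'])
a=d['image'][100:250,180:330]; b=t['image'][130:250,170:320]
cv2.imwrite('pics/c3.png',np.hstack([cv2.resize(a,(400,400),interpolation=2),cv2.resize(b,(400,320),interpolation=2) if 0 else cv2.copyMakeBorder(cv2.resize(b,(400,320),interpolation=2),0,80,0,0,0)]))
s=bot.sense(); print(s['ee_pos'],s['ee_rot'],s['time'],s['finger_gap'],s['force'])
```

```text
[0.42865933 0.17754175 0.154136  ] [-6.99634294e-05  9.99999861e-01  5.19995352e-04  4.73571046e-05] 9.1 0.046126535120288276 [-0.61896914  0.76535898 -2.79581389]
```

View pics/c3.png

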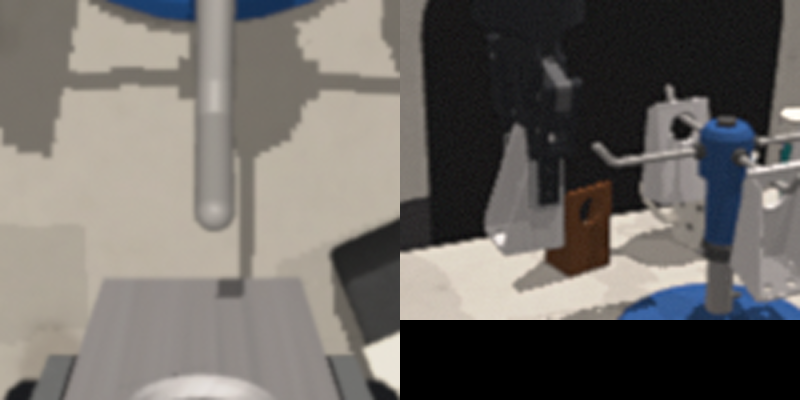

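The left crop (wrist) shows the plate face with the upper rim of the hole at (205,385) and the hook tip ahead at (215,215). The right crop (side) shows the bracket held upright, with the tip in front of it at (600,150). I measure both next.

Run:
```python
from h import *
from numpy import *
P=load('w3.npy'); S=load('s3.npy'); Z=P
b=(P[...,0]>.43)&(P[...,0]<.46)&(abs(P[...,1]-.177)<.035)&(P[...,2]>.12)&(P[...,2]<.225)
q=P[b]; print('plate',len(q))
for z in arange(.17,.215,.005):
    m=(abs(q[:,2]-z)<.0025)
    if m.sum()>5: print(z.round(3),m.sum(),'x',median(q[m,0]).round(4),'y',percentile(q[m,1],[1,99]).round(4),'yc',(percentile(q[m,1],[1,99]).mean()).round(4))
print('topz',percentile(q[:,2],[98,99.5]))
k=P[(P[...,2]>.165)&(P[...,2]<.2)&(P[...,0]<.545)&(P[...,0]>.465)&(abs(P[...,1]-.177)<.015)]
for a in arange(.465,.54,.01):
    m=k[(k[:,0]>a)&(k[:,0]<a+.01)]
    if len(m)>3: print('hook',m.mean(0).round(4),m[:,2].max().round(4))
print(k[:,0].min(), polyfit(k[:,0],k[:,1],1))
v,u=nonzero(b&(abs(P[...,0]-.451)<.02)); print('pix',u.min(),u.max(),v.min(),v.max())
# side: steel bracket
m=(S[...,0]>.385)&(S[...,0]<.455)&(abs(S[...,1]-.177)<.04)&(S[...,2]>.1)&(S[...,2]<.16); q=S[m]; print('side',len(q),q.min(0).round(3),percentile(q,1,0).round(4),percentile(q,99,0).round(4))
m=(S[...,0]>.465)&(S[...,0]<.5)&(abs(S[...,1]-.177)<.02)&(S[...,2]>.16)&(S[...,2]<.2);print('tip side',S[m].min(0).round(4),S[m].max(0).round(4))
```

```text
plate 11864
0.17 653 x 0.442 y [0.1426 0.2114] yc 0.177
0.175 906 x 0.4414 y [0.1427 0.2109] yc 0.1768
0.18 628 x 0.4411 y [0.1428 0.2117] yc 0.1773
0.185 512 x 0.4415 y [0.1425 0.2113] yc 0.1769
0.19 542 x 0.4418 y [0.1486 0.2073] yc 0.1779
0.195 674 x 0.4419 y [0.144 0.21 ] yc 0.177
0.2 1128 x 0.442 y [0.1428 0.2109] yc 0.1769
0.205 1933 x 0.4415 y [0.1433 0.2109] yc 0.1771
0.21 1196 x 0.4406 y [0.1434 0.2111] yc 0.1773
topz [0.22346011 0.2245573 ]
hook [0.4743 0.1761 0.1885] 0.1899
hook [0.4801 0.1761 0.1849] 0.1906
hook [0.4897 0.1759 0.1757] 0.1807
hook [0.5001 0.1759 0.1737] 0.1763
hook [0.51   0.1758 0.1737] 0.1759
hook [0.5199 0.1756 0.1738] 0.1761
hook [0.5299 0.1755 0.1739] 0.1763
hook [0.5401 0.1754 0.1737] 0.176
0.4732862809635353 [-0.01193917  0.18182834]
pix 163 349 204 308
side 562 [0.397 0.147 0.123] [0.3971 0.1483 0.1242] [0.4404 0.2001 0.1597]
tip side [0.4728 0.1697 0.1695] [0.4995 0.1773 0.1891]
```

Plate front face x=0.4415 and hole centre about (0.4395, 0.1773, 0.186). The hook tip is at (0.4745, 0.1761, 0.187). I thread the hole over the tip along the slope, then look at the force.

>>> apply_moves --deltas '[0, 0, 0, 0.01, 0.0013, -0.001, 0.7, 0, 0, 0, 0.02, 0.0013, -0.001, 0.7, 0, 0, 0, 0.03, 0.0013, -0.001, 0.7, 0, 0, 0, 0.038, 0.0013, 0.002, 0.7, 0, 0, 0, 0.045, 0.0013, 0.005, 0.7, 0, 0, 0, 0.052, 0.0013, 0.009, 0.7, 0, 0, 0, 0.0575, 0.0013, 0.012, 0.7, 0, 0, 0, 0.0605, 0.0013, 0.014, 0.7]'

```text
time: 9.9
ee_pos: [0.4895, 0.1754, 0.1396]
ee_rot: [0.0, 1.0, 0.0, -0.0]
force: [0.6, 0.4, -2.3]
finger_gap: 0.0459
gripper_force: 38.3
```

>>> apply_moves --deltas '[0, 0, 0, 0, 0, 0.003, 0.7, 0, 0, 0, 0, 0, 0.006, 0.7, 0, 0, 0, 0, 0, 0.007, 0.7, 0, 0, 0, 0, 0, 0.007, 0.7]'

```text
time: 10.3
ee_pos: [0.4888, 0.1755, 0.133]
ee_rot: [0.0, 1.0, 0.0, -0.0]
force: [-0.6, -0.9, -1.2]
finger_gap: 0.0459
gripper_force: 38.3
```

Run:
```python
from h import *
d=cam('wrist'); t=cam('side')
a=d['image'][100:250,180:330]; b=t['image'][130:250,170:320]
cv2.imwrite('pics/c4.png',np.hstack([cv2.resize(a,(400,400),interpolation=2),cv2.copyMakeBorder(cv2.resize(b,(400,320),interpolation=2),0,80,0,0,0)]))
s=bot.sense(); print(s['ee_pos'],s['ee_rot'],s['time'],s['finger_gap'],s['force'])
```

```text
[0.48905303 0.17553697 0.13321924] [-8.40223422e-06  9.99999945e-01  3.32308312e-04  1.24482969e-05] 10.4 0.045734152183293984 [ 0.66865554  0.41697218 -1.99407346]
```

View pics/c4.png

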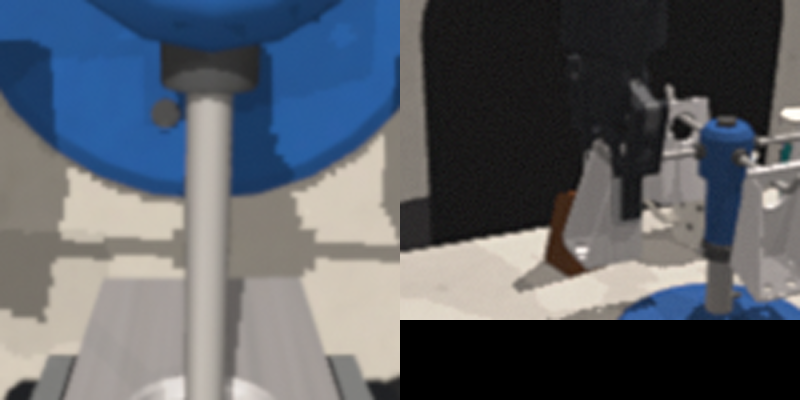

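The bar runs cleanly into the hole (left crop, (205,390)) and no contact force shows. I lower onto the bar, release, and rise.

>>> apply_moves --deltas '[0, 0, 0, 0, 0, 0.001, 0.7, 0, 0, 0, 0, 0, 0.0025, 0.7, 0, 0, 0, 0, 0, 0.0025, 0.7]'

```text
time: 10.7
ee_pos: [0.4893, 0.1755, 0.1307]
ee_rot: [-0.0, 1.0, 0.0, 0.0]
force: [-0.7, -0.3, 2.2]
finger_gap: 0.0461
gripper_force: 38.9
```

>>> apply_moves --deltas '[0, 0, 0, 0, 0, 0, 0.4, 0, 0, 0, 0, 0, 0, 0.3, 0, 0, 0, 0, 0, 0, 0.2, 0, 0, 0, 0, 0, 0, 0.15, 0, 0, 0, 0, 0, 0, 0.15, 0, 0, 0, 0, 0, 0, 0.15]'

```text
time: 11.3
ee_pos: [0.4891, 0.1755, 0.1306]
ee_rot: [0.0, 1.0, 0.0, -0.0]
force: [-0.2, 0.1, 0.5]
finger_gap: 0.0723
gripper_force: 0.0
```

>>> apply_moves --deltas '[0, 0, 0, 0, 0, -0.02, 0.15, 0, 0, 0, 0, 0, -0.04, 0.15, 0, 0, 0, 0, 0, -0.07, 0.15, 0, 0, 0, 0, 0, -0.1, 0.15, 0, 0, 0, 0, 0, -0.12, 0.15, 0, 0, 0, -0.03, 0, -0.13, 0.15, 0, 0, 0, -0.06, 0, -0.13, 0.15, 0, 0, 0, -0.08, 0, -0.13, 0.15]'

```text
time: 12.1
ee_pos: [0.4074, 0.1753, 0.2609]
ee_rot: [-0.0, 1.0, 0.0, 0.0]
force: [1.2, 0.2, 0.3]
finger_gap: 0.0727
gripper_force: 0.0
```

>>> apply_moves --deltas '[0, 0, 0, 0, 0, 0, 0.15, 0, 0, 0, 0, 0, 0, 0.15, 0, 0, 0, 0, 0, 0, 0.15, 0, 0, 0, 0, 0, 0, 0.15, 0, 0, 0, 0, 0, 0, 0.15, 0, 0, 0, 0, 0, 0, 0.15, 0, 0, 0, 0, 0, 0, 0.15, 0, 0, 0, 0, 0, 0, 0.15]'

```text
time: 12.9
ee_pos: [0.4092, 0.1754, 0.2606]
ee_rot: [0.0, 1.0, 0.0, -0.0]
force: [-0.6, 0.1, 0.3]
finger_gap: 0.0725
gripper_force: 0.0
```

Run:
```python
from h import *
d=cam('wrist'); t=cam('side')
P=wcloud(d)
k=P[(P[...,2]>.165)&(P[...,2]<.195)&(P[...,0]<.55)&(P[...,0]>.465)&(abs(P[...,1]-.176)<.006)]
print(np.polyfit(k[:,0],k[:,1],1), k[:,0].min(), len(k))
a=d['image'][60:300,130:370]; b=t['image'][130:250,190:340]
cv2.imwrite('pics/c5.png',np.hstack([cv2.resize(a,(400,400),interpolation=2),cv2.copyMakeBorder(cv2.resize(b,(400,320),interpolation=2),0,80,0,0,0)]))
s=bot.sense(); print(s['ee_pos'],s['time'],s['finger_gap'],s['force'])
```

```text
[-0.0123499   0.18200617] 0.47344765358624585 817
[0.40917244 0.17545607 0.260616  ] 13.0 0.07251643741186084 [-0.30953315  1.58054265 -1.14366208]
```

View pics/c5.png

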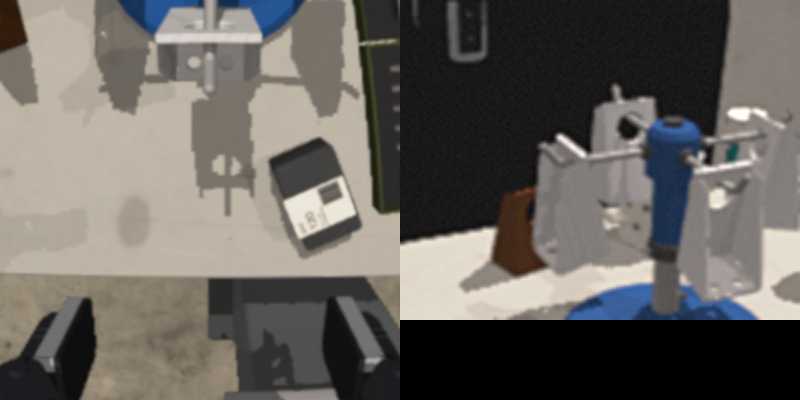

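The bracket hangs on the front hook behind the upturned tip (left crop, plate at (210,28), tip at (210,85)). The hook points within 1° of the front. I let it settle, then hand in.

>>> apply_moves --deltas '[0, 0, 0, 0, 0, 0, 0.15, 0, 0, 0, 0, 0, 0, 0.15, 0, 0, 0, 0, 0, 0, 0.15, 0, 0, 0, 0, 0, 0, 0.15, 0, 0, 0, 0, 0, 0, 0.15, 0, 0, 0, 0, 0, 0, 0.15, 0, 0, 0, 0, 0, 0, 0.15, 0, 0, 0, 0, 0, 0, 0.15]'

```text
time: 13.8
ee_pos: [0.4092, 0.1754, 0.2606]
ee_rot: [0.0, 1.0, 0.0, 0.0]
force: [-0.5, 1.0, 0.4]
finger_gap: 0.0727
gripper_force: 0.0
```

>>> apply_moves --deltas '[0, 0, 0, 0, 0, 0, 0.15, 0, 0, 0, 0, 0, 0, 0.15, 0, 0, 0, 0, 0, 0, 0.15, 0, 0, 0, 0, 0, 0, 0.15, 0, 0, 0, 0, 0, 0, 0.15, 0, 0, 0, 0, 0, 0, 0.15, 0, 0, 0, 0, 0, 0, 0.15, 0, 0, 0, 0, 0, 0, 0.15]'

```text
time: 14.6
ee_pos: [0.4091, 0.1754, 0.2606]
ee_rot: [0.0, 1.0, 0.0, -0.0]
force: [-0.4, -0.0, -0.7]
finger_gap: 0.0725
gripper_force: 0.0
```

```bash
python3 -c "
from rig import bot
print(bot.sign_off())"
```

```text
the job is handed in; nothing more can be done
None
```

The empty hook now points to the front (within about 1°), the bracket hangs on it by its large hole behind the upturned tip, the arm never went near the mug, and the job was handed in at about 14.6 s; no verdict came back.

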